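# Balance the paint jar with brass weights

### The arm

A 7-joint arm with a two-finger parallel gripper is mounted at the origin on the work surface; the furniture and walls round the work are solid. World frame = base frame: x ahead of the robot, y to its left, z up, the work surface at z = 0. Lengths are in m, angles in rad, forces in N, time in s.
With the tool pointing down it reaches from about 0.425 to 0.925 m from the base axis. Payload 6.8 kg.
Tool frame: the origin (TCP) lies at the very end of the fingers, on their centre line; the grasp point (between the pads) lies 19 mm behind it (r.grip_depth is the distance from the TCP to the grasp point, in m); z points along the fingers, x is the direction in which the jaws open and shut, and the axes are right-handed (so a half turn about z gives the same grasp; the last joint's range is limited). The gripper opens to 85 mm and grips with 20 to 120 N. Pads are 22 mm wide; open, the fingers measure 114 mm over their backs; the gripper's body (76 mm by 85 mm) begins 54 mm behind the grasp point. The pads swing forward as they close: fully open they stand 13 mm farther back than shut.
Start: joints at [1.073, 0.477, 0.022, 1.555, -0.011, 1.109, -0.083], TCP at [0.257, -0.624, 0.231] pointing down, gripper open.
Joint ranges: [-2.96, 2.96], [-0.34, 2.1], [-1.41, 1.46], [0.24, 2.44], [-1.37, 4.51], [0.17, 1.92], [-2.96, 2.96]. Speed limits (rad/s): [2.39, 2.39, 3.14, 3.14, 3.14, 3.14, 3.14].

### API

Orientations are given as a rotation vector (axis times angle).
In Python, from bench import r gives the robot as it stands.
- The arm moves only by the shell command python3 -m handwheel 'ROWS' [OPENING] [FORCE]. ROWS is JSON, a list of rows, each a list of 6 numbers: the shift along the tool's x, y, z in m, then the turn, a rotation vector about the tool's x, y, z in rad. A call has 1 to 5 rows; each row is the pose to reach, as a shift and turn from the pose measured when the call began, along the tool's axes at that moment; what a row does not reach only later rows make up. A row lasts 1/8 s, in which the tool goes at most 62.5 mm and 10.7 degrees, less where a joint would pass 70% of its speed; a pose out of reach is approached as far as the arm can. A call with a gripper value outside its range is refused whole. OPENING is the opening, from 0 (shut) to 1 (fully open), set as the call begins (- or left out, the last holds). The fingers move at their own pace and stop on an object; FORCE is the grip in N (left out, the last holds). Time passes only in rows, so rows that repeat a pose let the fingers close. It gives the time, the measured TCP pose, the force and the opening at its end, in the units of the state.
- r.get_obs(): the state, without advancing time (a new reading comes with each control period).
- r.grab_frame(name): name is "side" or "top"; returns a dict with "pixels" (420x560x3 uint8, red, green, blue), "K" (3x3 intrinsics, pixels), "k1" (the pictures are not rectified: a ray, as slopes to the right and down, at radius r is drawn at 1 + k1 r^2 times it, then the intrinsics apply), "rvec" (rotation vector, rad) and "tvec" (3), from world to camera coordinates, as OpenCV has them. Camera axes: x right, y down, z forward; pixel columns grow to the right and rows downward; lengths in m; the calibration is good to about 2 mm. A picture is of the moment at which its call begins. There is no depth.
- r.hand_in(): hands the job in, once; it reports no verdict.
The state is a dict: "clock": time; "joints": joint angles; "qvel": joint speeds; "tau": joint torques, N m; "tcp_pos": TCP position; "orientation": TCP orientation; "contact_force": force on the tool from outside, world axes, zero at the start; "moment": the same for the moment, N m; "grip_width": finger opening in m.
Only numpy, scipy, OpenCV 4.12 (cv2) and the standard library are available. Lean on these libraries where they do the work, as an engineer would, in place of code of your own. Each camera call takes 0.05 s, during which the arm holds its last target. There are 200 camera calls.

### The job

Weigh the paint jar on the trip balance: stand one or more of the brass weights on the empty pan, then slide the rider along its bar until the beam comes to rest level, its pointer at the middle line. Leave the jar on its own pan and the loose things round about where they are, and be gentle with the balance: neither the gripper nor a weight in it may push on it with more than 12 N.

Things in the scene. Friction and masses are not known exactly. Their poses are not given: they have to be found in the camera images.
- balance: Grey trip balance, fixed to the table, 320 mm wide; origin on the table under its middle. x points from its front (the rider's bar) to its back, y to the jar's pan, z up; turned up to 0.25 rad. Two rimless steel pans, 100 mm across, at x = 0, y = +110 mm (jar) and -110 mm (weights); tops at z = 100 mm when level; each goes 10 mm up and down and stays horizontal.
- bar_jar_end (a point): Point on the rider's bar (95 mm in front of the balance's middle, z = 66 mm) where the rider's middle is when fully at the jar's end, y = +60 mm. The bar runs along the balance's y, top at z = 72 mm, and tips with the beam (ends +-8 mm). The rider starts within 20 mm of this point; ITS PLACE IS NOT MEASURED: feel for it or look. End stops of the bar, at y = +-94 mm, reach z = 76 mm.
- bar_weights_end (a point): Same for the rider's other end, y = -60 mm. The rider is a brass block 24 x 22 mm (along the bar), top at z = 78 mm, with an upright fin 24 x 10 mm (along the bar) to z = 122 mm: push the fin with closed fingers above z = 92 mm. It resists with 1 N plus 1.3 N per 10 mm/s of speed and stays where left. 11 mm toward this end counts as 10 g more on the weights' pan. Touching it holds the beam.
- beam (a joint): Tilt of the beam, rad: 0 level, negative jar's side down, positive weights' side down; stops at -0.09 and +0.09. Near level it is springy: 10 g too little on the weights' pan reads about -0.03, 10 g too much +0.03; over 30 g out it lies on a stop. When let go it takes about 1.5 s to come to rest.
- scale_mid (a point): Middle line of the white scale plate (60 mm wide, top at z = 158 mm) behind the pointer, in the middle of the balance, 46 mm behind its centre. The dark upright pointer stands before this line when the beam is level.
- pan_weights_top (a point): Centre of the top face of the pan for the weights (right, empty at the start), z up. It stands raised because the jar is heavier. The force that holds it down with the beam level tells how much heavier the jar is: 1 N for 102 g.
- pan_part_top (a point): Centre of the top face of the jar's pan (left).
- jar_center (a point): Middle of the paint jar, 46 mm in diameter and height, on the left pan. Its weight is unknown, between 140 and 260 g.
- weight_60_center (a point): Middle (half-way up) of the 60 g weight: a brass cylinder of 22 mm diameter with a small knob on top, 32 mm high in all, of which the cylinder is 20 mm. It stands on the table right of the balance; the three weights swap places.
- weight_120_center (a point): Middle (half-way up) of the 120 g weight: a brass cylinder of 28 mm diameter with a small knob on top, 36 mm high in all, of which the cylinder is 24 mm. It stands on the table right of the balance; the three weights swap places.
- weight_180_center (a point): Middle (half-way up) of the 180 g weight: a brass cylinder of 33 mm diameter with a small knob on top, 38 mm high in all, of which the cylinder is 26 mm. It stands on the table right of the balance; the three weights swap places.
- nut_a: A walnut, 35 x 51 x 36 mm, origin at its underside, to be left alone.
- nut_b: A walnut, 38 x 47 x 34 mm, origin at its underside, to be left alone.
- candle: A tea light, 39 mm across and 21 mm high, origin at its underside, to be left alone.
- cone: A pine cone, 65 mm across and 60 mm high, origin at its underside, to be left alone.

How it is judged:
At the end, for the whole second after the job is handed in: The beam is at rest within 0.02 rad of level, at least one weight stands upright on the right pan (within 45 mm of its centre), and the jar still stands on the left pan (within 35 mm of its centre) (value of joint beam between -0.02 and 0.02 rad and velocity of joint beam between -0.02 and 0.02 rad/s and ((horizontal distance between weight_60_center and pan_weights_top below 0.045 m and z of weight_60_center in the frame of pan_weights_top between 0.012 and 0.02 m and angle between weight_60_center's own z axis and vertical below 0.2 rad) or (horizontal distance between weight_120_center and pan_weights_top below 0.045 m and z of weight_120_center in the frame of pan_weights_top between 0.014 and 0.022 m and angle between weight_120_center's own z axis and vertical below 0.2 rad) or (horizontal distance between weight_180_center and pan_weights_top below 0.045 m and z of weight_180_center in the frame of pan_weights_top between 0.015 and 0.023 m and angle between weight_180_center's own z axis and vertical below 0.2 rad)) and horizontal distance between jar_center and pan_part_top below 0.035 m and z of jar_center in the frame of pan_part_top between 0.018 and 0.03 m); the robot touches nothing.
It fails at once if the gripper or a weight pushes on the balance with more than 12 N (contact force between any of the fingers, the arm, weight_60, weight_120, weight_180 and balance above 12 N).
It fails at once if the jar leaves the middle of its pan by more than 45 mm (horizontal distance between jar_center and pan_part_top above 0.045 m).
It fails at once if a bystander is moved more than 30 mm (distance of any of nut_a, nut_b, candle, cone from where it was at the start of the episode above 0.03 m).
It also fails if it takes over 72 s, if anything falls off the work surface, if the arm or the gripper's body presses on something with over 40 N, if the wrist force passes 120 N, or if a joint passes its speed limit or range.

## Working session

There is one attempt and no reset: what is moved stays moved. The work goes in short steps, Python scripts to look and compute and a shell command to move; the robot and the scene stay as the last step left them, time stands still between calls to the robot, and variables do not carry over. Pictures are saved under pics/ and viewed, on a budget of 10 in all, crops included, one or two more only if the job needs it, and the job is handed in when it is done.

```bash
mkdir -p pics; ls
cat > h.py <<'E'
import numpy as np, cv2
from bench import r
def snap(name,fn):
    f=r.grab_frame(name); cv2.imwrite('pics/'+fn,f['pixels'][:,:,::-1]); np.save('pics/'+fn[:-4]+'.npy',{k:np.array(f[k]) for k in f},allow_pickle=True); return f
def load(fn): return np.load('pics/'+fn+'.npy',allow_pickle=True).item()
def ray(f,uv):
    K=np.array(f['K']);k1=float(f['k1'])
    d=np.linalg.inv(K)@[uv[0],uv[1],1]; s=d[:2].copy(); t=s.copy()
    for _ in range(30): t=s/(1+k1*(t@t))
    R=cv2.Rodrigues(np.array(f['rvec'],float))[0]; 
    return -R.T@np.array(f['tvec'],float).ravel(), R.T@np.array([t[0],t[1],1])
def atz(f,uv,z):
    c,d=ray(f,uv); return c+d*(z-c[2])/d[2]
def proj(f,P):
    R=cv2.Rodrigues(np.array(f['rvec'],float))[0]; p=R@np.array(P,float)+np.array(f['tvec'],float).ravel()
    s=p[:2]/p[2]; s=s*(1+float(f['k1'])*(s@s)); K=np.array(f['K']); return (K@[s[0],s[1],1])[:2]
def rot(): return cv2.Rodrigues(np.array(r.get_obs()['orientation'],float))[0]
E
python3 - <<'E'
from h import *
a=snap('top','t0.png'); b=snap('side','s0.png')
for f in (a,b): print(f['K'],f['k1'],ray(f,(280,210)))
o=r.get_obs(); print(o); print(rot())
E
```

```text
pics
[[416.3697105    0.         276.36731184]
 [  0.         416.3697105  210.76652157]
 [  0.           0.           1.        ]] -0.0011175971345860477 (array([ 0.32674489, -0.0714927 ,  0.9897221 ]), array([ 0.18918147,  0.01945845, -0.98178982]))
[[392.18422927   0.         279.08686135]
 [  0.         392.18422927 214.81576226]
 [  0.           0.           1.        ]] -0.08135122322872414 (array([0.2996298 , 0.60976999, 0.58131081]), array([ 0.25906731, -0.79179386, -0.55326559]))
{'clock': 0.1, 'joints': array([ 1.0729082 ,  0.47770808,  0.02232266,  1.55636324, -0.01146581,
        1.10930196, -0.0831125 ]), 'qvel': array([-0.00069516, -0.00073842,  0.00043403, -0.00465413, -0.00039419,
        0.00201551, -0.00060565]), 'tau': array([ 4.54759720e-03, -5.97759140e+01,  1.61363337e+00, -2.81954473e+01,
        1.28291018e-02,  4.96715773e-03, -1.25159036e-05]), 'tcp_pos': array([ 0.25628079, -0.62387126,  0.23042434]), 'orientation': array([-2.60896643e+00,  1.74867720e+00,  2.27153133e-03]), 'contact_force': array([0.03598538, 0.29560938, 0.19875935]), 'moment': array([-0.04026407,  0.00439445,  0.00035747]), 'grip_width': 0.08519611462167238}
[[ 3.80029215e-01 -9.24974175e-01 -7.56525113e-04]
 [-9.24973018e-01 -3.80029941e-01  1.46928829e-03]
 [-1.64655592e-03  1.41392842e-04 -9.99998634e-01]]
```

View pics/t0.png

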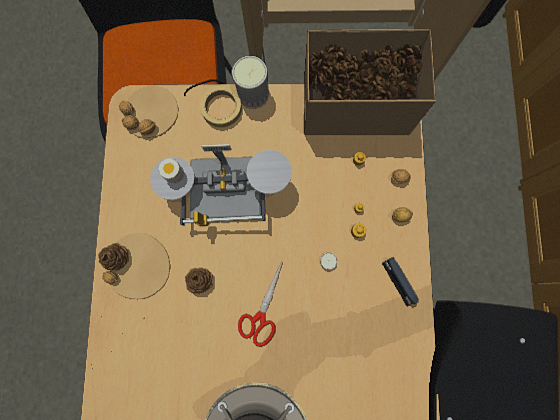

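View pics/s0.png

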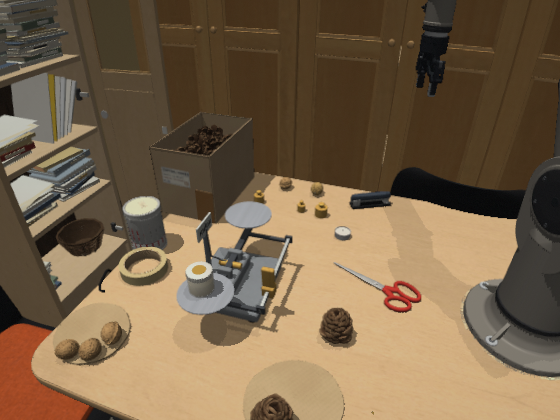

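The top view shows the jar pan at about (172,180), the raised weights pan at (269,172), the rider at (201,218), and the weights at (360,158), (359,208) and (359,230). The nuts are at (400,176) and (402,215), and the candle at (328,261). I'll enlarge it.

Run:
```python
from h import *
f=load('t0'); im=f['pixels'][:,:,::-1]
A=cv2.resize(im[140:240,145:300],None,fx=5,fy=5,interpolation=cv2.INTER_CUBIC)
B=cv2.resize(im[143:243,345:375],None,fx=5,fy=5,interpolation=cv2.INTER_CUBIC)[:, :]
c=np.zeros((500,800,3),np.uint8); 
A=A[:,:650]; c[:,:650]=A; c[:,650:800]=B
cv2.imwrite('pics/c0.png',c)
hsv=cv2.cvtColor(np.ascontiguousarray(im),cv2.COLOR_BGR2HSV)
m=cv2.inRange(hsv,(18,150,60),(32,255,255)); n,l,s,ce=cv2.connectedComponentsWithStats(m)
for i in range(1,n):
    if s[i,4]>15: print(s[i],ce[i],atz(f,ce[i],0.015))
s=load('s0')
for z,uv in ((.1,(269,172)),(.1,(172,180))): print(atz(f,uv,z+.008*(1 if uv[0]>200 else -1)))
```

```text
[506  12  11  12  32] [511.0625   18.09375] [ 1.0195364  -0.64324034  0.015     ]
[507  21  10  26  57] [510.85964912  32.43859649] [ 0.97863957 -0.6388065   0.015     ]
[548  36   7  11  24] [551.25        40.33333333] [ 0.95554447 -0.7376259   0.015     ]
[536  44   7   7  16] [539.875   46.6875] [ 0.93801978 -0.70732189  0.015     ]
[510  47   7   8  21] [512.42857143  50.52380952] [ 0.92786356 -0.63785731  0.015     ]
[530  51   9  14  19] [533.63157895  56.42105263] [ 0.91114057 -0.68892111  0.015     ]
[512  52   8  10  29] [515.75862069  57.03448276] [ 0.90975825 -0.64439137  0.015     ]
[546  58  13  18  47] [551.12765957  67.65957447] [ 0.88001707 -0.7287564   0.015     ]
[527  62   4  10  17] [528.82352941  66.64705882] [ 0.88312441 -0.67408522  0.015     ]
[540  65   7  11  17] [543.47058824  69.76470588] [ 0.8743948  -0.70927565  0.015     ]
[533  70   7   7  17] [535.05882353  73.17647059] [ 0.8652387  -0.68758106  0.015     ]
[521  74  10   6  18] [525.94444444  76.38888889] [ 0.85665262 -0.66426289  0.015     ]
[537  77   6   8  16] [539.5     80.6875] [ 0.84485661 -0.
[... 1713 characters left out ...]
431229  0.015     ]
[351 223  15  15 161] [358.55279503 229.85714286] [ 0.46767423 -0.23720761  0.015     ]
[529 241   6  15  34] [531.5        248.29411765] [ 0.4266567  -0.63299468  0.015     ]
[543 267   6   9  16] [545.4375 271.125 ] [ 0.37467392 -0.6588785   0.015     ]
[545 276  15  13  57] [552.57894737 283.01754386] [ 0.34803749 -0.6718778   0.015     ]
[538 283  19  14  53] [545.62264151 290.        ] [ 0.33232753 -0.65462559  0.015     ]
[538 293  13  10  29] [543.27586207 298.17241379] [ 0.31415915 -0.64741903  0.015     ]
[551 300   9  12  34] [555.32352941 304.5       ] [ 0.30046166 -0.67255487  0.015     ]
[ 0.5815734  -0.02924615  0.108     ]
[0.56740447 0.18907227 0.092     ]
```

View pics/c0.png

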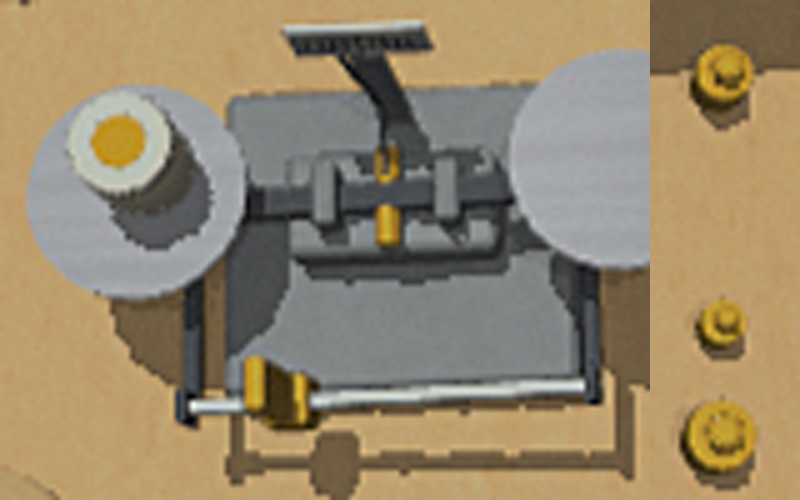

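Diameters identify them as 120 g (far), 60 g (middle) and 180 g (near). In the crop, the jar pan circle spans (27..246, 85..299), the weights pan spans rows 50..270, the rider fin top is at about (256,382), and the bar end posts are at (187,408) and (592,388).

Run:
```python
from h import *
f=load('t0'); s=load('s0')
cp=lambda x,y,x0=145,y0=140:((x+.5)/5-.5+x0,(y+.5)/5-.5+y0)
pj=atz(f,cp(136.5,192),.090); pw=atz(f,(269.3,171.6),.110)
print('pans',pj,pw); 
v=(pj-pw)[:2]; print('len',np.hypot(*v)); ey=v/np.hypot(*v); ex=np.array([ey[1],-ey[0]]); mid=(pj+pw)[:2]/2
print('mid',mid,'ex',ex,'yaw',np.arctan2(ex[1],ex[0]))
for n,P in (('panw',pw),('panj',pj)): print(n,'side proj',proj(s,P))
fin=atz(f,cp(256,382),.117)[:2]; print('fin bal',(fin-mid)@ex,(fin-mid)@ey,fin)
for e in ((187,405),(592,386)):
    q=atz(f,cp(*e),.072)[:2]; print('stop',(q-mid)@ex,(q-mid)@ey)
for n,xy,z in (('120',(728,70),.034),('60',(726,320),.030),('180',(727,432),.036)):
    P=atz(f,cp(*xy,x0=345-130,y0=143),z); print(n,P,'side',proj(s,P))
hsv=cv2.cvtColor(s['pixels'],cv2.COLOR_RGB2HSV); m=cv2.inRange(hsv,(18,150,60),(32,255,255))
n,l,st,ce=cv2.connectedComponentsWithStats(m)
for i in range(1,n):
    if st[i,4]>15 and 170<ce[i][1]<300 and 150<ce[i][0]<350: print(st[i],ce[i])
```

```text
pans [0.57258717 0.19014038 0.09      ] [ 0.58190484 -0.02998927  0.11      ]
len 0.2203267647888748
mid [0.577246   0.08007556] ex [0.99910537 0.04229023] yaw 0.042302848362056555
panw side proj [247.62854767 213.22178072]
panj side proj [204.8186271 290.8167577]
fin bal -0.09402480006613921 0.04995386199091398 [0.48119276 0.1260084 ]
stop -0.09495474925249464 0.090951277365986
stop -0.093269135747536 -0.09153334844686917
120 [ 0.64121468 -0.24284081  0.034     ] side [258.32128775 190.95156941]
60 [ 0.52043111 -0.23910298  0.03      ] side [300.62847753 200.72727558]
180 [ 0.46664468 -0.23700684  0.036     ] side [320.46031779 202.84824495]
[254 190  10  13  84] [258.64285714 196.3452381 ]
[298 201   7  11  59] [300.71186441 206.45762712]
[316 203  11  15 134] [320.7761194  210.40298507]
[219 260   7   5  21] [221.61904762 262.28571429]
[233 262   8   6  38] [236.39473684 264.65789474]
[193 266  12   8  81] [198.44444444 269.41975309]
[262 268  14  30 321] [268.21806854 281.39252336]
```

```bash
python3 -m handwheel '[[-0.035,-0.043,0,0,0,0.07],[-0.07,-0.086,0,0,0,0.14],[-0.105,-0.129,0,0,0,0.21],[-0.14,-0.172,0,0,0,0.28],[-0.175,-0.215,0,0,0,0.35]]' 0
cat >> h.py <<'E'
def to(x,y,z,d=1.531):
    "shift in tool axes to reach world x,y,z, and turn for tool x at angle -d"
    o=r.get_obs(); R=rot(); p=np.array(o['tcp_pos']); a=-d
    G=np.array([[np.cos(a),np.sin(a),0],[np.sin(a),-np.cos(a),0],[0,0,-1]]).T
    print('t',o['clock'],'p',p.round(4),'F',np.array(o['contact_force']).round(2),'w',round(float(o['grip_width']),4))
    print('shift',(R.T@(np.array([x,y,z])-p)).round(4),'turn',cv2.Rodrigues(R.T@G)[0].ravel().round(3))
E
python3 -c "
from h import *
to(.582,-.030,.13)"
```

```text
clock: 0.72
tcp_pos: [0.3892, -0.3785, 0.2305]
orientation: [-2.262, 2.179, 0.003]
contact_force: [1.2, -0.4, 0.2]
grip_width: 0.0
t 0.725 p [ 0.3892 -0.3785  0.2305] F [ 1.19 -0.42  0.16] w 0.0
shift [-0.3408 -0.2059  0.1009] turn [ 0.001  0.002 -0.002]
```

```bash
python3 -m handwheel '[[-0.05,-0.03,0,0,0,0],[-0.1,-0.06,0,0,0,0],[-0.15,-0.09,0,0,0,0],[-0.2,-0.12,0,0,0,0],[-0.25,-0.15,0,0,0,0]]'  >/dev/null
python3 -m handwheel '[[-0.045,-0.027,0.02,0,0,0],[-0.09,-0.055,0.05,0,0,0],[-0.09,-0.055,0.09,0,0,0],[-0.09,-0.055,0.1,0,0,0],[-0.09,-0.055,0.1,0,0,0]]' 
python3 -c "
from h import *
to(.582,-.030,.10)"
```

```text
clock: 1.98
tcp_pos: [0.5811, -0.0302, 0.1305]
orientation: [2.26, -2.181, -0.004]
contact_force: [0.4, 0.3, -0.4]
grip_width: 0.0002
t 1.975 p [ 0.5811 -0.0302  0.1305] F [ 0.43  0.31 -0.36] w 0.0002
shift [-0.0002 -0.001   0.0305] turn [ 0.003  0.001 -0.004]
```

```bash
for i in 1 ; do python3 -m handwheel '[[0,0,0,0,0,0],[0,0,0,0,0,0],[0,0,0.005,0,0,0],[0,0,0.01,0,0,0],[0,0,0.014,0,0,0]]'; python3 -m handwheel '[[0,0,0.003,0,0,0],[0,0,0.006,0,0,0],[0,0,0.009,0,0,0],[0,0,0.012,0,0,0],[0,0,0.016,0,0,0]]'; python3 -m handwheel '[[0,0,0,0,0,0],[0,0,0,0,0,0],[0,0,0,0,0,0],[0,0,0,0,0,0],[0,0,0,0,0,0]]';python3 -m handwheel '[[0,0,0,0,0,0],[0,0,0,0,0,0]]';  done | grep -v -e ori -e wid
```

```text
clock: 2.6
tcp_pos: [0.5808, -0.0302, 0.116]
contact_force: [-0.2, -0.1, -0.2]
clock: 3.22
tcp_pos: [0.5807, -0.0302, 0.0999]
contact_force: [-1.5, -0.4, 2.0]
clock: 3.85
tcp_pos: [0.5807, -0.0302, 0.1]
contact_force: [-0.7, -0.5, 2.9]
clock: 4.1
tcp_pos: [0.5807, -0.0302, 0.1]
contact_force: [-1.2, -0.4, 2.1]
```

```bash
for i in 1 2 3 4 5 6; do python3 -m handwheel '[[0,0,0,0,0,0]]' | grep contact; done; python3 -m handwheel '[[0,0,-0.015,0,0,0],[0,0,-0.03,0,0,0],[0,0,-0.05,0,0,0],[0,0,-0.05,0,0,0]]'|grep tcp;  for i in 1 2 3 4 5 6; do python3 -m handwheel '[[0,0,0,0,0,0]]' | grep contact; done;python3 -c "
from h import *
to(.641,-.243,.15)"
```

```text
contact_force: [-1.8, 0.0, 2.1]
contact_force: [-1.0, -0.1, 2.6]
contact_force: [-0.9, -1.1, 1.5]
contact_force: [-1.9, 0.6, 0.9]
contact_force: [-0.3, -0.5, 0.9]
contact_force: [-2.2, 0.5, 1.9]
tcp_pos: [0.5826, -0.0302, 0.1524]
contact_force: [0.2, 0.2, -0.1]
contact_force: [-0.4, 0.6, 0.5]
contact_force: [-0.6, 0.7, 0.3]
contact_force: [-0.3, -0.5, 0.5]
contact_force: [-0.1, 0.2, -0.6]
contact_force: [0.6, -0.9, -0.1]
t 6.1 p [ 0.5814 -0.0302  0.1506] F [ 0.61 -0.92 -0.05] w 0.0001
shift [ 2.148e-01 -5.200e-02  2.000e-04] turn [ 0.001  0.001 -0.004]
```

```bash
python3 -m handwheel '[[0.054,-0.013,0,0,0,0],[0.108,-0.026,0,0,0,0],[0.162,-0.039,0,0,0,0],[0.215,-0.052,0,0,0,0],[0.215,-0.052,0.03,0,0,0]]' 0.65 >/dev/null; python3 -m handwheel '[[0,0,0.02,0,0,0],[0,0,0.04,0,0,0],[0,0,0.04,0,0,0]]' | tail -1; python3 -c "
from h import *
to(.641,-.243,.006)
snap('top','t1.png');f=snap('side','s1.png');a=load('t1')
A=cv2.resize(a['pixels'][110:210,310:410],None,fx=5,fy=5,interpolation=2);B=cv2.resize(f['pixels'][120:220,210:270+0],None,fx=5,fy=5,interpolation=2)
cv2.imwrite('pics/c1.png',np.hstack([A,B])[:,:,::-1])"
```

```text
grip_width: 0.0556
t 7.1 p [ 0.6415 -0.2498  0.0802] F [-0.4  -0.63 -0.27] w 0.0556
shift [-0.007   0.0004  0.0742] turn [-0.001 -0.003 -0.011]
```

View pics/c1.png

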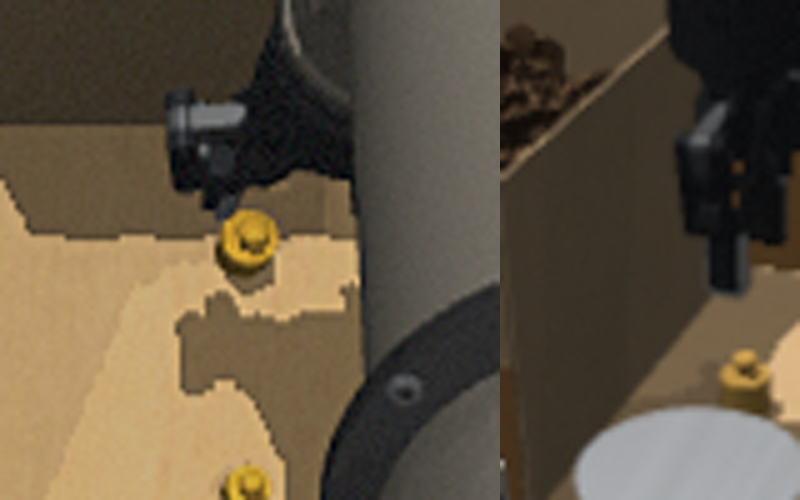

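The crop shows the 120 g weight at about crop (250,243), below the open fingers and clear of the box. I'll correct y by 7 mm, go down and grip.

```bash
python3 -m handwheel '[[-0.007,0,0.01,0,0,0],[-0.007,0,0.03,0,0,0],[-0.007,0,0.055,0,0,0],[-0.007,0,0.074,0,0,0],[-0.007,0,0.074,0,0,0]]' |grep tcp; python3 -m handwheel '[[0,0,0,0,0,0],[0,0,0,0,0,0],[0,0,0,0,0,0],[0,0,0,0,0,0],[0,0,0,0,0,0]]' 0 25;  python3 -c "
from h import *
to(.641,-.243,.006)"
```

```text
tcp_pos: [0.6416, -0.2431, 0.0061]
clock: 8.45
tcp_pos: [0.6421, -0.2434, 0.0067]
orientation: [2.253, -2.188, 0.005]
contact_force: [0.0, -0.4, 4.0]
grip_width: 0.0255
t 8.45 p [ 0.6421 -0.2434  0.0067] F [ 0.02 -0.36  3.97] w 0.0255
shift [-0.0004  0.0011  0.0007] turn [-0.001 -0.003 -0.011]
```

```bash
python3 -m handwheel '[[0,0,-0.01,0,0,0],[0,0,-0.04,0,0,0],[0,0,-0.08,0,0,0],[0,0,-0.13,0,0,0],[0,0,-0.17,0,0,0]]' ;python3 -m handwheel '[[-0.05,0.01,0,0,0,0],[-0.1,0.025,0,0,0,0],[-0.15,0.04,0,0,0,0],[-0.2,0.052,0,0,0,0],[-0.21,0.055,0,0,0,0]]' | grep -e tcp -e wid; python3 -c "
from h import *
snap('top','t2.png');f=snap('side','s2.png');a=load('t2')
A=cv2.resize(a['pixels'][110:230,200:300],None,fx=4,fy=4,interpolation=2);B=cv2.resize(f['pixels'][100:220,190:290],None,fx=4,fy=4,interpolation=2)
cv2.imwrite('pics/c2.png',np.hstack([A,B])[:,:,::-1])
to(.582,-.030,.16)"
```

```text
clock: 9.07
tcp_pos: [0.642, -0.2428, 0.1793]
orientation: [2.253, -2.189, 0.007]
contact_force: [0.3, -0.8, -0.1]
grip_width: 0.0257
tcp_pos: [0.5798, -0.0296, 0.1789]
grip_width: 0.0258
t 9.8 p [ 0.5806 -0.033   0.1789] F [-0.04 -1.37 -1.47] w 0.0256
shift [-0.003  -0.0014  0.0188] turn [-0.003 -0.003 -0.008]
```

View pics/c2.png

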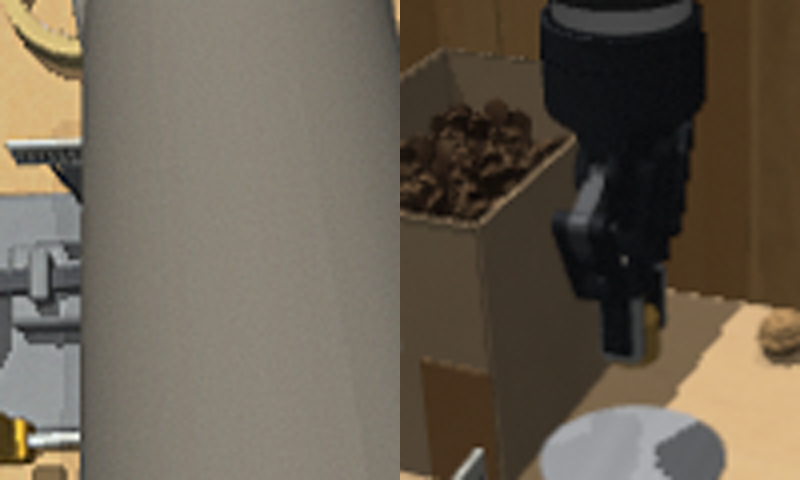

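The weight is held upright at crop (650,335), sitting slightly towards the robot in the pads and above the pan. I'll lower it slowly.

```bash
python3 -m handwheel '[[-0.003,-0.007,0.01,0,0,0],[-0.003,-0.007,0.025,0,0,0],[-0.003,-0.007,0.04,0,0,0],[-0.003,-0.007,0.048,0,0,0],[-0.003,-0.007,0.052,0,0,0]]' |grep -e tcp -e cont; python3 -m handwheel '[[0,0,0.003,0,0,0],[0,0,0.005,0,0,0],[0,0,0.007,0,0,0],[0,0,0.008,0,0,0],[0,0,0.009,0,0,0]]' ;  python3 -c "
from h import *
to(.588,-.030,.117)"
```

```text
tcp_pos: [0.5873, -0.0302, 0.1259]
contact_force: [0.4, 0.7, -1.8]
clock: 11.05
tcp_pos: [0.5874, -0.0302, 0.117]
orientation: [2.256, -2.186, 0.006]
contact_force: [-0.5, 0.1, -0.1]
grip_width: 0.026
t 11.05 p [ 0.5874 -0.0302  0.117 ] F [-0.5   0.08 -0.1 ] w 0.026
shift [-0.0002 -0.0006  0.    ] turn [-0.002 -0.003 -0.008]
```

```bash
python3 -m handwheel '[[0,0,0,0,0,0],[0,0,0,0,0,0],[0,0,0,0,0,0],[0,0,-0.01,0,0,0],[0,0,-0.03,0,0,0]]' 0.6 |grep -e tcp -e cont -e wid; python3 -m handwheel '[[0,0,-0.04,0,0,0],[0.03,0.02,-0.07,0,0,0],[0.05,0.06,-0.08,0,0,0],[0.05,0.12,-0.08,0,0,0],[0.05,0.17,-0.08,0,0,0]]' 0 ; python3 -m handwheel '[[0,0.04,0,0,0,0],[0,0.04,0,0,0,0]]' >/dev/null; python3 -c "
from h import *
f=snap('side','s3.png');a=snap('top','t3.png')
A=cv2.resize(a['pixels'][140:240,145:300],None,fx=3,fy=3,interpolation=2);B=cv2.resize(f['pixels'][200:300,170:280],None,fx=3,fy=3,interpolation=2)
cv2.imwrite('pics/c3.png',np.hstack([A,B])[:,:,::-1])
c=np.array([.577,.080]);ey=np.array([-.0423,.9991]);ex=np.array([.9991,.0423])
for yb in (.085,):
  t=c-.095*ex+yb*ey; to(t[0],t[1],.13)"
```

```text
tcp_pos: [0.5868, -0.0301, 0.1472]
contact_force: [0.4, 0.1, 0.1]
grip_width: 0.0513
clock: 12.3
tcp_pos: [0.4166, -0.0856, 0.228]
orientation: [2.254, -2.186, 0.006]
contact_force: [0.4, 0.1, -0.1]
grip_width: 0.0002
t 12.65 p [ 0.3775 -0.0869  0.2289] F [ 0.61 -0.73  0.02] w -0.0001
shift [-0.245  -0.1082  0.0983] turn [-0.004 -0.004 -0.009]
```

View pics/c3.png

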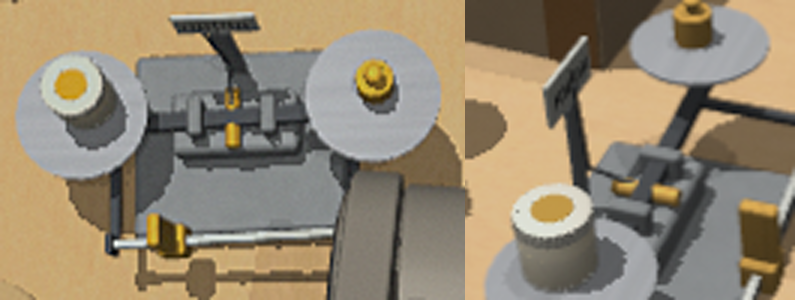

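The 120 g weight stands upright near the middle of the raised pan, and the rider hasn't moved. Next I'll take the closed fingers to the jar side of the fin.

```bash
python3 -m handwheel '[[-0.05,-0.022,0,0,0,0],[-0.1,-0.044,0,0,0,0],[-0.15,-0.066,0,0,0,0],[-0.2,-0.088,0,0,0,0],[-0.248,-0.108,0.03,0,0,0]]' 0 >/dev/null; python3 -m handwheel '[[0,0,0.02,0,0,0],[0,0,0.04,0,0,0],[0,0,0.055,0,0,0],[0,0,0.055,0,0,0]]' |grep -e tcp -e cont
cat >> h.py <<'E'
def bal():
    o=r.get_obs(); p=o['tcp_pos']; c=np.array([.577,.080]);ey=np.array([-.0423,.9991]);ex=np.array([.9991,.0423])
    print('bal',((p[:2]-c)@ex).round(4),((p[:2]-c)@ey).round(4),p[2].round(4),'F',np.round(o['contact_force'],2),o['clock'])
def at(x,y,z): 
    t=np.array([.577,.080])+x*np.array([.9991,.0423])+y*np.array([-.0423,.9991]); to(t[0],t[1],z)
E
python3 -c "
from h import *
bal(); at(-.095,.085,.102)"
```

```text
tcp_pos: [0.4822, 0.1679, 0.144]
contact_force: [-0.1, 0.3, 0.9]
bal -0.091 0.0919 0.144 F [-0.14  0.34  0.88] 13.775
t 13.775 p [0.4822 0.1679 0.144 ] F [-0.14  0.34  0.88] w 0.0001
shift [0.0069 0.0042 0.042 ] turn [-0.008 -0.001 -0.009]
```

```bash
python3 -m handwheel '[[0.004,0.004,0.02,0,0,0],[0.007,0.004,0.035,0,0,0],[0.007,0.004,0.042,0,0,0],[0.007,0.004,0.042,0,0,0],[0.007,0.004,0.042,0,0,0]]' |grep -e tcp -e cont; for i in 1 2 3 ; do python3 -m handwheel '[[0.003,0,0,0,0,0],[0.006,0,0,0,0,0],[0.009,0,0,0,0,0],[0.012,0,0,0,0,0],[0.015,0,0,0,0,0]]' |grep -e cont -e tcp; done; python3 -c "
from h import *
bal(); at(-.095,.0195,.102)"
```

```text
tcp_pos: [0.4792, 0.1611, 0.1026]
contact_force: [0.5, 0.7, -1.1]
tcp_pos: [0.4797, 0.1461, 0.1026]
contact_force: [-0.7, 2.6, 1.6]
tcp_pos: [0.4802, 0.1307, 0.1026]
contact_force: [0.0, 2.5, 1.2]
tcp_pos: [0.4807, 0.1156, 0.1027]
contact_force: [-0.8, 2.6, 2.4]
bal -0.0947 0.0396 0.1027 F [-0.82  2.64  2.37] 16.275
t 16.275 p [0.4807 0.1156 0.1027] F [-0.82  2.64  2.37] w -0.0001
shift [0.0201 0.0001 0.0007] turn [-0.009 -0.001 -0.009]
```

```bash
for i in 1 2 ; do python3 -m handwheel '[[0.003,0,0,0,0,0],[0.006,0,0,0,0,0],[0.009,0,0,0,0,0],[0.012,0,0,0,0,0],[0.015,0,0,0,0,0]]' |grep -e cont -e tcp; done; python3 -m handwheel '[[-0.005,0,0,0,0,0],[-0.02,0,0,0,0,0],[-0.02,0,-0.03,0,0,0],[-0.02,0,-0.06,0,0,0],[-0.02,0.03,-0.1,0,0,0]]'|grep tcp; python3 -m handwheel '[[0.05,0.03,0,0,0,0],[0.1,0.06,0,0,0,0],[0.15,0.08,0,0,0,0],[0.2,0.08,0,0,0,0],[0.24,0.08,0,0,0,0]]'|grep tcp; python3 -m handwheel '[[0,0,0,0,0,0],[0,0,0,0,0,0],[0,0,0,0,0,0],[0,0,0,0,0,0],[0,0,0,0,0,0]]'|grep tcp;  python3 -c "
from h import *
bal()
f=snap('side','s4.png');a=snap('top','t4.png')
A=cv2.resize(a['pixels'][140:240,145:300],None,fx=3,fy=3,interpolation=2);B=cv2.resize(f['pixels'][200:300,170:280],None,fx=3,fy=3,interpolation=2)
cv2.imwrite('pics/c4.png',np.hstack([A,B])[:,:,::-1])"
```

```text
tcp_pos: [0.481, 0.1004, 0.1024]
contact_force: [1.6, 4.2, -2.4]
tcp_pos: [0.4811, 0.0852, 0.1023]
contact_force: [0.5, 3.2, -2.0]
tcp_pos: [0.4504, 0.1051, 0.203]
tcp_pos: [0.3777, -0.1387, 0.2029]
tcp_pos: [0.3777, -0.1382, 0.2029]
bal -0.2083 -0.2096 0.2029 F [0.58 0.56 0.27] 19.4
```

View pics/c4.png

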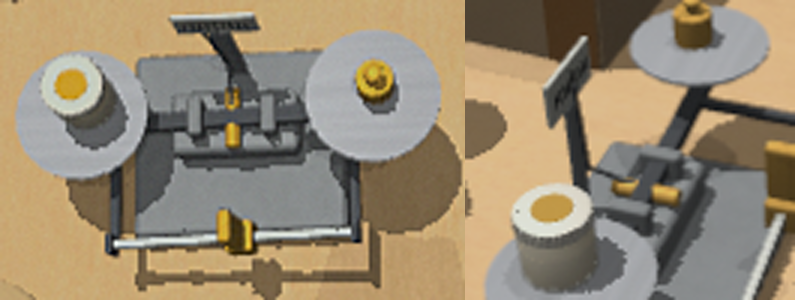

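The picture matches the last one, so the beam still lies on the jar-side stop with the rider near the middle. The jar is over 30 g heavier than this setting, so I'll push about 35 mm further.

```bash
python3 -c "
from h import *
f=load('t4'); p=atz(f,((227.5)/3-.5+145,(230.5)/3-.5+140),.121)[:2]-[.577,.08]; print(p@[.9991,.0423],p@[-.0423,.9991])
d=load('s4')['pixels'][200:300,170:250].astype(int)-load('s3')['pixels'][200:300,170:250]; print(abs(d).mean())
at(-.095,.032,.203)"
```

```text
-0.09725557807626599 -0.0033116873454573058
0.8804166666666666
t 19.5 p [ 0.3777 -0.1385  0.2028] F [-0.51  0.38 -0.03] w -0.0
shift [-0.2432 -0.1105  0.0005] turn [-0.009 -0.001 -0.009]
```

```bash
python3 -m handwheel '[[-0.055,-0.01,0,0,0,0],[-0.11,-0.03,0,0,0,0],[-0.165,-0.06,0,0,0,0],[-0.215,-0.09,0,0,0,0],[-0.243,-0.111,0,0,0,0]]' 0 >/dev/null; python3 -m handwheel '[[0,0,0.02,0,0,0],[0,0,0.05,0,0,0],[0,0,0.08,0,0,0],[0,0,0.1,0,0,0],[0,0,0.1,0,0,0]]' |grep -e tcp -e cont;  python3 -c "
from h import *
bal(); at(-.095,-.026,.102)"
```

```text
tcp_pos: [0.4819, 0.1108, 0.1024]
contact_force: [0.3, -0.1, -0.1]
bal -0.0937 0.0348 0.1024 F [ 0.31 -0.08 -0.14] 20.75
t 20.75 p [0.4819 0.1108 0.1024] F [ 0.31 -0.08 -0.14] w -0.0
shift [0.0608 0.0008 0.0004] turn [-0.006 -0.    -0.006]
```

```bash
python3 -m handwheel '[[0.004,0,0,0,0,0],[0.008,0,0,0,0,0],[0.012,0,0,0,0,0],[0.015,0.001,0,0,0,0],[0.018,0.001,0,0,0,0]]' |grep -e cont -e tcp; for i in 1 2 ; do python3 -m handwheel '[[0.003,0,0,0,0,0],[0.006,0,0,0,0,0],[0.009,0,0,0,0,0],[0.012,0,0,0,0,0],[0.015,0,0,0,0,0]]' |grep -e cont -e tcp; done; python3 -m handwheel '[[0.003,0,0,0,0,0],[0.006,0,0,0,0,0],[0.009,0,0,0,0,0],[0.012,0,0,0,0,0],[0.012,0,0,0,0,0]]' |grep -e cont -e tcp;python3 -c "
from h import *
bal()"; python3 -m handwheel '[[-0.005,0,0,0,0,0],[-0.02,0,0,0,0,0],[-0.02,0,-0.03,0,0,0],[-0.02,0,-0.06,0,0,0],[-0.02,0.03,-0.1,0,0,0]]'|grep tcp; python3 -m handwheel '[[0.05,0.03,0,0,0,0],[0.1,0.06,0,0,0,0],[0.15,0.08,0,0,0,0],[0.18,0.08,0,0,0,0],[0.19,0.08,0,0,0,0]]'|grep tcp; python3 -m handwheel '[[0,0,0,0,0,0],[0,0,0,0,0,0],[0,0,0,0,0,0],[0,0,0,0,0,0],[0,0,0,0,0,0]]'|grep tcp;  python3 -c "
from h import *
bal()
f=snap('side','s5.png');a=snap('top','t5.png')
A=cv2.resize(a['pixels'][140:240,145:300],None,fx=3,fy=3,interpolation=2);B=cv2.resize(f['pixels'][200:300,170:280],None,fx=3,fy=3,interpolation=2)
cv2.imwrite('pics/c5.png',np.hstack([A,B])[:,:,::-1])
d=load('s5')['pixels'][200:300,170:250].astype(int)-load('s3')['pixels'][200:300,170:250]; print(abs(d).mean())"
```

```text
tcp_pos: [0.4817, 0.0928, 0.1027]
contact_force: [1.6, 1.5, 0.8]
tcp_pos: [0.4821, 0.0784, 0.1026]
contact_force: [0.4, 4.8, -3.3]
tcp_pos: [0.4825, 0.0632, 0.1026]
contact_force: [0.0, 3.7, -2.5]
tcp_pos: [0.483, 0.0502, 0.1026]
contact_force: [-0.2, 0.2, -0.6]
bal -0.0952 -0.0258 0.1026 F [-0.18  0.18 -0.63] 23.25
tcp_pos: [0.4524, 0.0703, 0.2033]
tcp_pos: [0.3789, -0.1232, 0.203]
tcp_pos: [0.379, -0.123, 0.203]
bal -0.2064 -0.1944 0.203 F [ 0.82  0.47 -0.04] 25.125
11.530083333333334
```

View pics/c5.png

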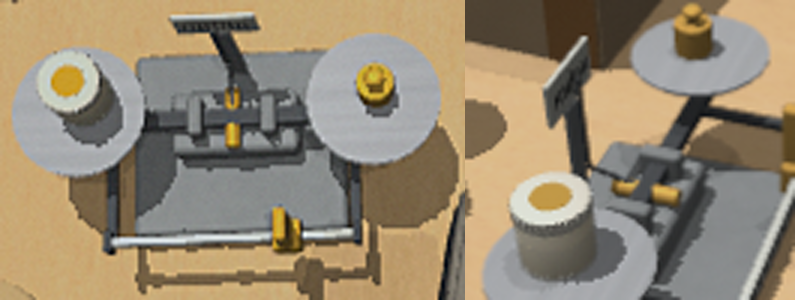

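The beam has come off the stop: both the jar and the weight have shifted. I'll work out the tilt from sub-pixel shifts against the picture at the stop.

```bash
cat > tilt.py <<'E'
from h import *
def tilt(n,ref='3'):
    out=[]
    for cam in 'st':
        a,b=load(cam+ref),load(cam+n); ga,gb=[cv2.cvtColor(np.ascontiguousarray(q['pixels']),cv2.COLOR_RGB2GRAY).astype(np.float32) for q in (a,b)]
        for nm,x,y,z,sg in (('jar',.5725,.1895,.113,1),('wt',.582,-.030,.128,-1)):
            u,v=np.round(proj(a,(x,y,z))).astype(int); h=14 if nm=='jar' else 8
            T=ga[v-h:v+h+1,u-h:u+h+1]
            W=np.float32([[1,0,0],[0,1,0]])
            # search: best vertical motion dz by rendering shifts
            p0=proj(a,(x,y,z)); best=[]
            for t in np.arange(-.01,.19,.002):
                y2=.11*(np.cos(t-.09)-np.cos(.09)); p=proj(a,(x,y,z+sg*.11*(np.sin(t-.09)+np.sin(.09))))-p0
                S=cv2.warpAffine(gb,np.float32([[1,0,p[0]],[0,1,p[1]]]),(560,420),flags=cv2.INTER_CUBIC|cv2.WARP_INVERSE_MAP)[v-h:v+h+1,u-h:u+h+1]
                best.append((-np.corrcoef(T.ravel(),S.ravel())[0,1],t-.09))
            m=min(best); out.append((cam+nm,round(m[1],3),round(-m[0],3)))
    print(out)
if __name__=='__main__':
    import sys
    for n in sys.argv[1:]: tilt(n)
E
python3 tilt.py 4 5
```

```text
[('sjar', np.float64(-0.088), np.float64(0.995)), ('swt', np.float64(-0.09), np.float64(0.996)), ('tjar', np.float64(-0.09), np.float64(0.993)), ('twt', np.float64(-0.088), np.float64(0.991))]
[('sjar', np.float64(-0.008), np.float64(0.971)), ('swt', np.float64(-0.008), np.float64(0.959)), ('tjar', np.float64(-0.01), np.float64(0.97)), ('twt', np.float64(-0.014), np.float64(0.902))]
```

All four estimates put the tilt between -0.008 and -0.014: within tolerance, but off centre. I'll nudge the rider about 3.5 mm more, from TCP y_b -0.0258 to -0.0293.

```bash
python3 -c "
from h import *
at(-.095,-.003,.203)"; python3 -m handwheel '[[-0.05,-0.01,0,0,0,0],[-0.1,-0.03,0,0,0,0],[-0.15,-0.06,0,0,0,0],[-0.18,-0.09,0,0,0,0],[-0.193,-0.11,0,0,0,0]]' 0 >/dev/null; python3 -m handwheel '[[0,0,0.02,0,0,0],[0,0,0.05,0,0,0],[0,0,0.08,0,0,0],[0,0,0.1,0,0,0],[0,0,0.1,0,0,0]]' |grep -e tcp -e cont;  python3 -c "
from h import *
bal(); at(-.095,-.0293,.102)"
```

```text
t 25.225 p [ 0.379  -0.1231  0.203 ] F [-0.41  0.08 -0.79] w -0.0
shift [-0.1927 -0.1094  0.0007] turn [-0.007  0.    -0.008]
tcp_pos: [0.4835, 0.0756, 0.1026]
contact_force: [0.3, -0.0, 0.6]
bal -0.0936 -0.0004 0.1026 F [ 0.28 -0.02  0.55] 26.475
t 26.475 p [0.4835 0.0756 0.1026] F [ 0.28 -0.02  0.55] w 0.0001
shift [0.0289 0.0011 0.0005] turn [-0.004  0.001 -0.005]
```

```bash
python3 -m handwheel '[[0.004,0,0,0,0,0],[0.008,0,0,0,0,0],[0.012,0,0,0,0,0],[0.015,0.001,0,0,0,0],[0.018,0.001,0,0,0,0]]' |grep -e cont -e tcp;  python3 -m handwheel '[[0.003,0,0,0,0,0],[0.006,0,0,0,0,0],[0.009,0,0,0,0,0],[0.011,0,0,0,0,0],[0.011,0,0,0,0,0]]' |grep -e cont -e tcp;python3 -c "
from h import *
bal()"; python3 -m handwheel '[[-0.005,0,0,0,0,0],[-0.02,0,0,0,0,0],[-0.02,0,-0.03,0,0,0],[-0.02,0,-0.06,0,0,0],[-0.02,0.03,-0.1,0,0,0]]'|grep tcp; python3 -m handwheel '[[0.05,0.03,0,0,0,0],[0.1,0.06,0,0,0,0],[0.15,0.08,0,0,0,0],[0.18,0.08,0,0,0,0],[0.19,0.08,0,0,0,0]]'|grep tcp; for i in 1 2; do python3 -m handwheel '[[0,0,0,0,0,0],[0,0,0,0,0,0],[0,0,0,0,0,0],[0,0,0,0,0,0],[0,0,0,0,0,0]]'|grep tcp;done;  python3 -c "
from h import *
bal()
f=snap('side','s6.png');a=snap('top','t6.png')
";python3 -m handwheel '[[0,0,0,0,0,0],[0,0,0,0,0,0],[0,0,0,0,0,0],[0,0,0,0,0,0],[0,0,0,0,0,0]]'|grep tcp; python3 -c "
from h import *
f=snap('side','s7.png');a=snap('top','t7.png')
A=cv2.resize(a['pixels'][140:240,145:300],None,fx=3,fy=3,interpolation=2);B=cv2.resize(f['pixels'][200:300,170:280],None,fx=3,fy=3,interpolation=2)
cv2.imwrite('pics/c7.png',np.hstack([A,B])[:,:,::-1])"; python3 tilt.py 6 7
```

```text
tcp_pos: [0.483, 0.0573, 0.1027]
contact_force: [0.3, -0.1, 0.3]
tcp_pos: [0.4834, 0.0462, 0.1027]
contact_force: [-0.3, 1.0, -1.0]
bal -0.0949 -0.0298 0.1027 F [-0.26  0.97 -0.98] 27.725
tcp_pos: [0.4531, 0.0663, 0.2034]
tcp_pos: [0.3799, -0.1272, 0.203]
tcp_pos: [0.3799, -0.127, 0.203]
tcp_pos: [0.3799, -0.127, 0.203]
bal -0.2057 -0.1985 0.203 F [-0.68 -0.76  0.75] 30.225
tcp_pos: [0.3799, -0.127, 0.203]
[('sjar', np.float64(0.004), np.float64(0.969)), ('swt', np.float64(0.002), np.float64(0.957)), ('tjar', np.float64(0.006), np.float64(0.975)), ('twt', np.float64(-0.006), np.float64(0.932))]
[('sjar', np.float64(0.004), np.float64(0.969)), ('swt', np.float64(0.002), np.float64(0.958)), ('tjar', np.float64(0.006), np.float64(0.975)), ('twt', np.float64(-0.006), np.float64(0.932))]
```

View pics/c7.png

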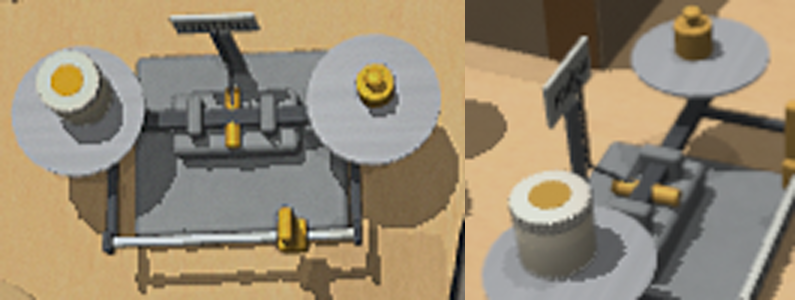

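The beam is level (0.00 ± 0.006) and gives the same estimate in two picture pairs 0.7 s apart. The weight stands upright, the jar is on its pan, and the arm is clear.

```bash
python3 -c "
from bench import r
print(r.hand_in())"
```

```text
the job is handed in; nothing more can be done
None
```

I weighed the jar by standing the 120 g weight near the middle of the right pan and sliding the rider about 80 mm towards the weights' end. The job went in at about 31 s. By the rider's scale the jar is very roughly 190–200 g.

- **Level:** four image-based estimates put the final tilt at +0.004, +0.002, +0.006 and -0.006 rad, against the 0.02 allowed. They were the same in a second pair of pictures 0.7 s later, so the beam was at rest. They are measured against pictures with the beam on its stop. I didn't read the pointer against the scale's middle line directly.
- **Placement:** the last picture showed the weight upright on the right pan and the jar on its own pan. The arm was clear of everything.
- **Forces:** the highest tool reading at the end of any move while I was pressing on the balance was about 6 N, below the 12 N limit. The readings are noisy and taken only at the end of each move, so a brief higher peak can't be ruled out.
- **Bystanders:** I kept clear of the nuts, candle and cone, but did not check their positions again at the end.
- **Disagreement:** pressing on the empty pan suggested about 185 g, with an uncertainty of about 25 g. That is a little under the final result but within its error.

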